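# Close the disc cutter on the strip and hold it shut for the punch

### The arm

A 6-joint arm with a two-finger parallel gripper is mounted at the origin on the work surface. World frame = base frame: x ahead of the robot, y to its left, z up, the work surface at z = 0. Lengths are in m, angles in degrees, forces in N, time in s.
With the tool pointing down it reaches from about 0.375 to 0.9 m from the base axis. Payload 3.1 kg.
Tool frame: the origin (TCP) lies midway between the tips of the shut fingers; the grasp point (between the pads) lies 19 mm behind it; z points along the fingers, y is the line along which they close (so a half turn about z gives the same grasp; the last joint's range is limited). The gripper opens to 87 mm and grips with 3 to 60 N. Pads are 19 mm wide; open, the fingers measure 117 mm over their backs; the gripper's body (75 mm by 190 mm) begins 51 mm behind the grasp point.
Start: joints at [60.934, 30.224, 82.088, -0, 67.689, -10.227], TCP at [0.202, 0.592, 0.223] pointing down, gripper open.
Joint ranges: [-176.69, 176.69], [-43.24, 126.21], [12.49, 139.97], [-82, 262], [0, 151.66], [-163.58, 163.58]. Speed limits (degrees/s): [159.86, 159.86, 180, 180, 180, 180].

### API

Orientations are given as a 3x3 rotation matrix whose columns are the frame's x, y, z axes.
In Python, from rig import bot, optics gives the robot as it stands (bot), with the cameras (optics).
- The arm moves only by the shell command python3 steer.py 'ROWS'. ROWS is rows parted by semicolons, their numbers by spaces, 1 to 20 of them, each of 7 numbers: dx, dy, dz in m, then a rotation vector rx, ry, rz in degrees, then the opening from 0.0 (shut) to 1.0 (fully open); each row is the pose to reach, as a shift and turn from the pose commanded when the command began, along the tool's axes at that moment; what a row does not reach only later rows make up. A row lasts 1/10 s, in which the tool goes at most 0.05 m and 8.59 degrees, less where a joint would pass 70% of its speed; a pose out of reach is approached as far as the arm can. The fingers move at their own pace and stop on an object; the grip force is fixed at half the most. Time passes only in rows, so rows that do not move let the fingers close. It prints the time, the measured TCP pose, the force, the opening and the grip force at its end.
- bot.read_state(): the state, without advancing time (a new reading comes with each control period).
- optics.capture(name): name is "scene" or "top" or "wrist"; returns a dict with "color" (420x560x3 uint8, red, green, blue), "K" (3x3 intrinsics, pixels), "view" (4x4, takes a point from world to camera coordinates); the wrist camera has in their place "mount" (4x4, takes a point from camera to tool coordinates, whose origin is the TCP and whose axes are the flange's). Camera axes: x right, y up, looking along -z (the intrinsics and any distortion apply to the point x, -y, -z); pixel columns grow to the right and rows downward; lengths in m; the calibration is good to about 2 mm. A picture is of the moment at which its call begins: read the wrist's pose just before it. There is no depth.
- bot.hand_in(): hands the job in; it is judged then, once.
The state is a dict: "time_s": time; "joint_positions": joint angles; "qvel": joint speeds; "tau": joint torques, N m; "position": TCP position; "tcp_rot": TCP orientation; "force": force on the tool from outside, world axes, zero at the start; "moment": the same for the moment, N m; "opening": opening from 0.0 (shut) to 1.0 (fully open); "grasp_force": force on a finger pad.
Only numpy, scipy, OpenCV 4.12 (cv2) and the standard library are available. Lean on these libraries where they do the work, as an engineer would, in place of code of your own. Each camera call takes 0.05 s, during which the arm holds its last target. There are 200 camera calls.

### The job

Get the disc cutter ready for punching: lay its loose guide plate on the bolted-down base, red-lined end to red-lined end, and slide it along by feel until it drops over the two locating pins hidden underneath. Then press it down against the lift springs until it is tight on the copper strip all over, and finish while still holding it shut with the arm: it springs up again if you let go. Leave the other things on the bench where they are.

Things in the scene. Friction and masses are not known exactly. Their poses are not given: they have to be found in the camera images.
- guide_plate: Loose steel guide plate, 110 x 56 x 18 mm (x, y, z), 0.74 kg, lying flat. Origin: centre of its underside; z up. Largest punch hole and red line at the +x end. Pinch it across y at its middle, fingertips 5 mm or more above its underside. Perched on the pins it stands 8.4 mm above home; dropped on, 3.4 mm, on two sprung plungers; about 9 N more shuts it solid on the strip.
- cutter_base: Cutter's lower half. Bolted shoe 200 x 92 x 8 mm (x, y, z) with rails up to 20 mm high along its long edges; origin: centre of its underside, z up. Between the rails sits a dark steel die block 130 x 64 mm, its top 30 mm above the bench. A fixed copper strip 22 x 1.6 mm lies along x on the die and sticks out 78 mm at its -x end. Red lines mark the +x end.
- base_seat (a point): Point on the strip's top face over the shoe's centre, 31.6 mm above the bench, axes as the shoe. The die is locked somewhere along the shoe: its centre stands within 8 mm of this point either way along x, always centred in y. How far is not reported: see or feel it. When home, the plate's origin is over the die's centre, at this height. Pushed sideways, it binds on its pins.
- holeA (a point): Mouth, in the plate's underside, of its first blind pin hole: 32 mm towards +x, 20.5 mm towards +y from the plate's origin. A second lies 25 mm towards -x, 20.5 mm towards -y. Each 7.5 mm wide, mouth chamfered 1.2 mm, 12.5 mm deep, unseen from above. The die's two brass pins stand likewise about its centre: 6 mm wide, 10 mm above the die, noses tapered to 3 mm.
- tweezers: Bystander: cross-lock tweezers with dark wooden grips, 157 x 16 x 8 mm along x, lying loose between base and plate. Origin: under their middle.
- flux_bottle: Bystander: white squeeze bottle with a blue cap and a fine nozzle, 42 mm wide, 114 mm tall, standing loose. Origin: centre of its underside.
- hammer: Bystander: hammer lying loose along x, 240 mm long. Origin: under it.
- punch_stand: Bystander: loose wooden block 70 x 130 x 45 mm with five steel punches standing 30 mm out of its top. Origin: centre of its underside.
- findings_dish: Bystander: small blue bowl, 76 mm wide, 28 mm tall, loose. Origin: centre of its underside.

How it is judged (in metres and radians):
On the way:
1. the guide plate has dropped over both pins (x of guide_plate in the frame of base_seat between -0.012 and 0.012 m and y of guide_plate in the frame of base_seat between -0.004 and 0.004 m and x of holeA in the frame of base_seat above 0.02 m and angle between the x axis of guide_plate and the x axis of cutter_base, either way round below 0.05 rad and angle between guide_plate's own z axis and vertical below 0.05 rad and z of guide_plate in the frame of base_seat below 0.0055 m), for 0.1 s.
At the end, for the whole second after the job is handed in: Plate on both pins, right way round: underside within 1.2 mm of the strip's top (only the pins in their holes allow it), centred on the shoe within 3 mm in y and 12 mm in x, square within 0.05 rad, level within 0.025 rad, still (under 20 mm/s), the robot pressing or gripping it with over 3 N (x of guide_plate in the frame of base_seat between -0.012 and 0.012 m and y of guide_plate in the frame of base_seat between -0.003 and 0.003 m and x of holeA in the frame of base_seat above 0.02 m and angle between the x axis of guide_plate and the x axis of cutter_base, either way round below 0.05 rad and angle between guide_plate's own z axis and vertical below 0.025 rad and z of guide_plate in the frame of base_seat below 0.0012 m and linear speed of guide_plate below 0.02 m/s and contact force between any of the fingers, the arm and guide_plate above 3 N); the arm keeps its last pose, push and grip.
It fails at once if another thing on the bench is shoved more than 25 mm or the bottle is tipped (distance of any of tweezers, flux_bottle, hammer, punch_stand, findings_dish from where it was at the start of the episode above 0.025 m or angle between flux_bottle's own z axis and vertical above 0.5 rad).
It also fails if it takes over 58 s, if anything falls off the work surface, if the arm or the gripper's body presses on something with over 40 N, if the wrist force passes 120 N, or if a joint passes its speed limit or range.

## Working session

There is one attempt and no reset: what is moved stays moved. The work goes in short steps, Python scripts to look and compute and a shell command to move; the robot and the scene stay as the last step left them, time stands still between calls to the robot, and variables do not carry over. Pictures are saved under pics/ and viewed, at most 10 in all, crops included, and the job is handed in when it is done.

```bash
ls; mkdir -p pics
python3 - <<'E'
from rig import bot, optics
import cv2,numpy as np,pickle
d={}
for n in("top","scene","wrist"):
    s=bot.read_state(); c=optics.capture(n); d[n]=(s,c); cv2.imwrite(f"pics/{n}0.png",c["color"][...,::-1])
pickle.dump(d,open("d0.pkl","wb"))
print(s["position"],s["tcp_rot"],s["time_s"],s["opening"],c["mount"]); print(d["top"][1]["view"],d["top"][1]["K"],d["scene"][1]["view"],c.keys())
E
```

```text
pics
rig.py
steer.py
[0.2014717 0.5909406 0.2216707] [[-9.46432461e-01  3.22900442e-01 -9.49298555e-04]
 [ 3.22901649e-01  9.46430994e-01 -1.70252396e-03]
 [ 3.48699837e-04 -1.91785401e-03 -9.99998100e-01]] 0.1 0.9998165335740329 [[-1.29835876e-03  9.55875285e-01  2.93769900e-01  8.01923384e-02]
 [ 9.99999018e-01  1.39613428e-03 -1.23132990e-04 -7.20241760e-04]
 [-5.27842010e-04  2.93769452e-01 -9.55876159e-01 -1.60656905e-01]
 [ 0.00000000e+00  0.00000000e+00  0.00000000e+00  1.00000000e+00]]
[[-9.83166439e-03 -9.99717238e-01  2.16513686e-02 -3.93970685e-04]
 [ 9.93358430e-01 -7.28219253e-03  1.14830307e-01 -6.17854607e-01]
 [-1.14640168e-01  2.26365426e-02  9.93149142e-01 -9.45345760e-01]
 [ 0.00000000e+00  0.00000000e+00  0.00000000e+00  1.00000000e+00]] [[422.85168796   0.         284.22973297]
 [  0.         422.85168796 209.15486729]
 [  0.           0.           1.        ]] [[ 0.20669045  0.97808584 -0.02504291 -0.12916574]
 [-0.52499087  0.13246799  0.84073588  0.26322064]
 [ 0.82562924 -0.16062477  0.54086601 -1.57364937]
 [ 0.          0.          0.          1.        ]] dict_keys(['color', 'K', 'mount'])
```

View pics/top0.png

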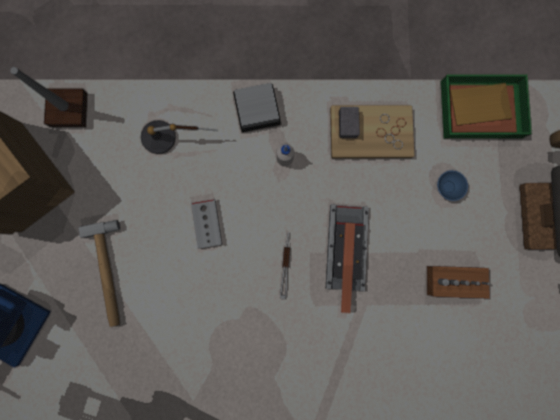

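View pics/scene0.png

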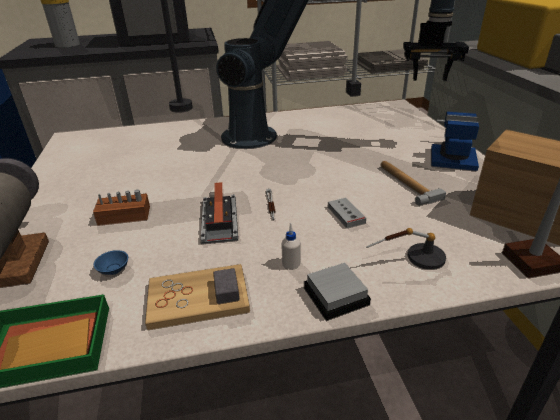

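The top view shows the plate at about px (206,223) with its red-lined end up (+x). The base is at about (348,248), with the strip sticking out downward (-x). The tweezers lie between them at (286,265). Next I'll get coarse positions.

```bash
cat > h.py <<'E'
import numpy as np,cv2,pickle
def campose(s,c):
    if "view" in c: T=np.linalg.inv(c["view"])
    else:
        T=np.eye(4);T[:3,:3]=s["tcp_rot"];T[:3,3]=s["position"];T=T@c["mount"]
    return T
def ray(s,c,uv):
    T=campose(s,c);K=c["K"]
    v=np.array([(uv[0]-K[0,2])/K[0,0],-(uv[1]-K[1,2])/K[1,1],-1.])
    return T[:3,3],T[:3,:3]@v
def plane(s,c,uv,z):
    o,d=ray(s,c,uv);return o+d*(z-o[2])/d[2]
def tri(r1,r2):
    A=[];b=[]
    M=np.zeros((3,3));q=np.zeros(3)
    for o,d in(r1,r2):
        d=d/np.linalg.norm(d);P=np.eye(3)-np.outer(d,d);M+=P;q+=P@o
    p=np.linalg.solve(M,q);return p
def proj(s,c,p):
    T=np.linalg.inv(campose(s,c));q=T[:3,:3]@p+T[:3,3];K=c["K"]
    return K[0,0]*q[0]/-q[2]+K[0,2],-K[1,1]*q[1]/-q[2]+K[1,2]
E
python3 - <<'E'
from h import *
d=pickle.load(open("d0.pkl","rb"));s,c=d["top"];t=d["scene"]
for n,uv,z in[("plate+x",(203,201),.018),("plate-x",(210,246),.018),("plate c",(206.5,223),.018),("base+x",(349,207),.02),("base-x",(346,290),.008),("tweez",(286,265),.008),("bottle",(286,152),.1),("stripend",(346,311),.03)]:
    print(n,plane(s,c,uv,z).round(3))
print("plate tri",tri(ray(s,c,(206.5,223)),ray(*t,(347,212))).round(3))
print("base tri",tri(ray(s,c,(346,311)),ray(*t,(219,185))).round(3))
R=d["wrist"][0]["tcp_rot"];print("yaw y-axis",np.degrees(np.arctan2(R[0,1],R[1,1])))
E
```

```text
plate+x [0.641 0.185 0.018]
plate-x [0.535 0.168 0.018]
plate c [0.589 0.176 0.018]
base+x [ 0.624 -0.159  0.02 ]
base-x [ 0.429 -0.149  0.008]
tweez [ 0.489 -0.009  0.008]
bottle [ 0.737 -0.009  0.1  ]
stripend [ 0.384 -0.144  0.03 ]
plate tri [0.59  0.18  0.008]
base tri [ 0.384 -0.142  0.024]
yaw y-axis 18.838458260066705
```

```bash
R='-0.472 -0.277 0 0 0 -28 1'; python3 steer.py '-0.472 -0.277 0 0 0 -28 1;-0.472 -0.277 0 0 0 -28 1;-0.472 -0.277 0 0 0 -28 1;-0.472 -0.277 0 0 0 -28 1;-0.472 -0.277 0 0 0 -28 1;-0.472 -0.277 0 0 0 -28 1;-0.472 -0.277 0 0 0 -28 1;-0.472 -0.277 0 0 0 -28 1;-0.472 -0.277 0 0 0 -28 1;-0.472 -0.277 0 0 0 -28 1;-0.472 -0.277 0 0 0 -28 1;-0.472 -0.277 0 0 0 -28 1;-0.472 -0.277 0 0 0 -28 1;-0.472 -0.277 0 0 0 -28 1'
python3 - <<'E'
from rig import bot, optics
from h import *
s=bot.read_state();c=optics.capture("wrist");pickle.dump((s,c),open("w1.pkl","wb"));cv2.imwrite("pics/w1.png",c["color"][...,::-1])
print(s["position"],s["tcp_rot"].__class__,c["K"])
E
```

```text
time_s: 1.55
position: [0.5578, 0.1776, 0.2221]
tcp_rot: [[-0.987, -0.159, -0.002], [-0.159, 0.987, 0.0], [0.002, 0.001, -1.0]]
force: [-0.2, 0.2, -0.9]
opening: 1.003
grasp_force: 0.0
[0.55775585 0.17758928 0.22207991] <class 'numpy.ndarray'> [[312.98338738   0.         284.23972149]
 [  0.         312.98338738 210.72823005]
 [  0.           0.           1.        ]]
```

View pics/w1.png

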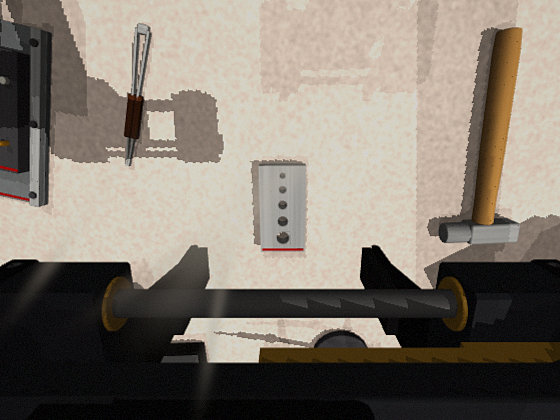

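The wrist view shows the plate at px x 260–305, y 163–249, with the red line at the bottom (+x) at row 249. It is square to the tool and the fingers straddle it. I'll extract its outline.

```bash
cat > pl.py <<'E'
from h import *
def platemask(c,roi):
    x0,y0,x1,y1=roi
    im=c["color"].astype(int)[y0:y1,x0:x1]
    r,g,b=im[...,0],im[...,1],im[...,2]
    m=((r-b<12)&(r+g+b>200)|((r>110)&(g<80))).astype(np.uint8)*255
    m=cv2.morphologyEx(m,cv2.MORPH_CLOSE,np.ones((9,9),np.uint8)); m=cv2.morphologyEx(m,cv2.MORPH_OPEN,np.ones((5,5),np.uint8))
    cs,_=cv2.findContours(m,cv2.RETR_EXTERNAL,cv2.CHAIN_APPROX_NONE)
    k=max(cs,key=cv2.contourArea);rc=cv2.minAreaRect(k)
    return cv2.boxPoints(rc)+np.array([x0,y0]),cv2.contourArea(k)
E
python3 - <<'E'
from pl import *
s,c=pickle.load(open("w1.pkl","rb"))
b,a=platemask(c,(235,140,330,258));print(b.round(1),a)
for z in(.018,):
    P=np.array([plane(s,c,u,z) for u in b]);print(P.round(4),P.mean(0).round(4),[np.linalg.norm(P[i]-P[i-1]).round(4) for i in range(4)])
    e=[P[i]-P[i-1] for i in range(4)];e=max(e,key=np.linalg.norm);print("yaw",np.degrees(np.arctan2(e[1],e[0])))
print("tool yaw",np.degrees(np.arctan2(-s["tcp_rot"][1,0],-s["tcp_rot"][0,0])))
print(c["color"][205,255:312:3].tolist())
E
```

```text
[[259. 163.]
 [311. 163.]
 [311. 251.]
 [259. 251.]] 4035.5
[[0.5359 0.1435 0.018 ]
 [0.5263 0.2033 0.018 ]
 [0.636  0.2237 0.018 ]
 [0.6464 0.1585 0.018 ]] [0.5862 0.1823 0.018 ] [np.float64(0.1116), np.float64(0.0606), np.float64(0.1116), np.float64(0.066)]
yaw 10.529268110659789
tool yaw 9.173316066024515
[[159, 146, 134], [154, 141, 132], [173, 169, 163], [177, 172, 166], [174, 170, 164], [171, 167, 163], [167, 163, 158], [169, 168, 159], [50, 49, 49], [58, 57, 53], [40, 41, 37], [175, 172, 168], [165, 161, 158], [151, 148, 143], [157, 154, 150], [156, 155, 152], [162, 158, 156], [194, 179, 164], [213, 200, 184]]
```

```bash
python3 steer.py '0.03 0.002 0.05 0 0 -1 1;0.03 0.002 0.08 0 0 -1 1;0.03 0.002 0.08 0 0 -1 1;0.03 0.002 0.08 0 0 -1 1'
python3 - <<'E'
from rig import bot, optics
from pl import *
s=bot.read_state();c=optics.capture("wrist");pickle.dump((s,c),open("w2.pkl","wb"));cv2.imwrite("pics/w2.png",cv2.resize(c["color"][100:270,200:370,::-1],None,fx=3,fy=3))
E
```

```text
time_s: 2.0
position: [0.5288, 0.1754, 0.1429]
tcp_rot: [[-0.984, -0.178, -0.0], [-0.178, 0.984, 0.0], [0.0, 0.0, -1.0]]
force: [0.8, 0.8, 0.2]
opening: 0.999
grasp_force: 0.0
```

View pics/w2.png

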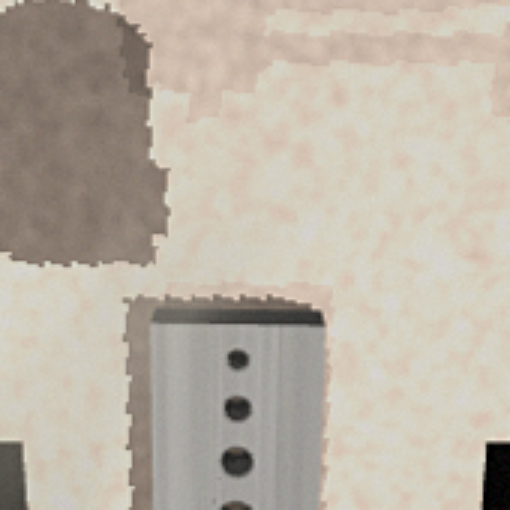

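The crop shows the top face's -x edge at full-image row ~208, columns ~250.5–308.7, with holes along its centreline. I'll triangulate the holes and sides from both views.

Run:
```python
from pl import *
from scipy.ndimage import label,center_of_mass
W=[pickle.load(open(f"w{i}.pkl","rb")) for i in(1,2)]
rois=[(262,168,302,246),(253,212,306,300)]
H=[]
for (s,c),(x0,y0,x1,y1) in zip(W,rois):
    g=c["color"].astype(float).mean(2);m=g[y0:y1,x0:x1]<105
    L,n=label(m);o=[]
    for i in range(1,n+1):
        a=(L==i).sum()
        if a>=6:
            w=np.where(L==i,140-g[y0:y1,x0:x1],0);q=center_of_mass(w);o.append((q[1]+x0,q[0]+y0,a))
    o=[p for p in o];print(np.round(o,1).tolist());H.append(o)
    # side edges: saturation r-b
    sat=c["color"][...,0].astype(int)-c["color"][...,2]
    for r in range(y0+4,min(y1,y0+60),14): print(r,sat[r,x0-8:x0+6].tolist(),sat[r,x1-8:x1+14].tolist())
for a,b in zip(H[0],H[1]):
    print(tri(ray(*W[0],a[:2]),ray(*W[1],b[:2])).round(4), plane(*W[0],a[:2],.018).round(4),plane(*W[1],b[:2],.018).round(4))
s,c=W[1]
print("w2 -x corners",[plane(s,c,u,.018).round(4) for u in((250.5,207.5),(308.7,207.5))])
s,c=W[0]
print("w1 red end",plane(s,c,(283,249.5),.018))
```

```text
[[281.9, 175.9, 12.0], [282.4, 190.2, 25.0], [282.3, 204.9, 56.0], [282.3, 221.2, 76.0], [282.6, 238.0, 110.0]]
172 [30, 23, 25, 24, 16, 7, 7, 9, 10, 7, 7, 7, 8, 10] [7, 8, 9, 12, 11, 11, 7, 9, 9, 9, 8, 13, 30, 37, 31, 16, 23, 25, 27, 24, 19, 18]
186 [24, 24, 22, 25, 21, 11, 11, 10, 7, 11, 10, 10, 9, 11] [5, 6, 6, 7, 7, 7, 6, 10, 7, 8, 4, 10, 38, 32, 18, 14, 15, 20, 24, 26, 25, 21]
200 [21, 23, 24, 21, 23, 15, 9, 9, 8, 11, 10, 11, 10, 12] [8, 6, 6, 7, 5, 6, 5, 7, 4, 4, 5, 15, 38, 30, 25, 29, 29, 25, 19, 14, 15, 15]
214 [22, 26, 24, 24, 25, 20, 10, 9, 8, 8, 8, 3, 8, 6] [7, 5, 6, 8, 5, 6, 4, 7, 3, 5, 3, 20, 31, 12, 19, 17, 17, 18, 17, 22, 24, 28]
[[278.9, 219.4, 37.0], [278.7, 235.8, 58.0], [278.5, 253.5, 83.0], [278.3, 272.2, 108.0], [278.7, 293.6, 625.0]]
216 [22, 26, 28, 25, 21, 16, 11, 10, 10, 8, 5, 7, 9, 9] [5, 6, 8, 4, 6, 7, 5, 7, 6, 6, 24, 37, 33, 18, 23, 26, 27, 30, 28, 29, 24, 18]
230 [24, 25, 26, 24, 23, 11, 6, 8, 7, 8, 10, 4, 6, 9] [5, 3, 7, 4, 4, 7, 6, 7, 5, 13, 39, 31, 15, 13, 12, 14, 18, 23, 29, 24, 21, 21]
244 [26, 27, 25, 23, 23, 14, 4, 7, 6, 9, 10, 3, 9, 8] [4, 6, 8, 9, 8, 8, 6, 4, 9, 33, 35, 25, 28, 24, 27, 28, 24, 27, 25, 26, 26, 23]
258 [26, 27, 26, 27, 29, 22, 4, 3, 4, 3, 6, 7, 5, 5] [4, 4, 8, 8, 7, 4, 6, 7, 17, 35, 31, 14, 19, 21, 20, 22, 26, 27, 26, 19, 12, 11]
[0.5481 0.1724 0.0102] [0.5467 0.1722 0.018 ] [0.5455 0.1722 0.018 ]
[0.5658 0.1756 0.0089] [0.5636 0.1755 0.018 ] [0.5622 0.1749 0.018 ]
[0.5829 0.1783 0.0136] [0.5817 0.1782 0.018 ] [0.5809 0.1779 0.018 ]
[0.6039 0.1817 0.0135] [0.6023 0.1815 0.018 ] [0.6015 0.1813 0.018 ]
[0.6212 0.1851 0.0254] [0.6242 0.1854 0.018 ] [0.6257 0.186  0.018 ]
w2 -x corners [array([0.5386, 0.1435, 0.018 ]), array([0.5288, 0.198 , 0.018 ])]
w1 red end [0.63958925 0.18828908 0.018     ]
```

```bash
python3 steer.py '-0.014 -0.323 -0.03 0 0 13 1;-0.014 -0.323 -0.03 0 0 13 1;-0.014 -0.323 -0.03 0 0 13 1;-0.014 -0.323 -0.03 0 0 13 1;-0.014 -0.323 -0.03 0 0 13 1;-0.014 -0.323 -0.03 0 0 13 1;-0.014 -0.323 -0.03 0 0 13 1;-0.014 -0.323 -0.03 0 0 13 1;-0.014 -0.323 -0.03 0 0 13 1'
python3 - <<'E'
from rig import bot, optics
from pl import *
s=bot.read_state();c=optics.capture("wrist");pickle.dump((s,c),open("w3.pkl","wb"));cv2.imwrite("pics/w3.png",c["color"][...,::-1])
E
python3 steer.py '0.03 -0.04 0.02 0 0 0 1;0.03 -0.04 0.02 0 0 0 1;0.03 -0.04 0.02 0 0 0 1'
python3 - <<'E'
from rig import bot, optics
from pl import *
s=bot.read_state();c=optics.capture("wrist");pickle.dump((s,c),open("w4.pkl","wb"));cv2.imwrite("pics/w4.png",c["color"][...,::-1])
E
```

```text
time_s: 2.95
position: [0.601, -0.1418, 0.1745]
tcp_rot: [[-0.999, 0.051, 0.003], [0.051, 0.999, -0.001], [-0.003, -0.001, -1.0]]
force: [0.3, 0.8, 0.1]
opening: 1.001
grasp_force: 0.0
time_s: 3.3
position: [0.567, -0.1786, 0.1524]
tcp_rot: [[-0.999, 0.05, -0.001], [0.05, 0.999, 0.001], [0.001, 0.001, -1.0]]
force: [0.5, -0.4, -0.1]
opening: 0.999
grasp_force: 0.0
```

View pics/w3.png

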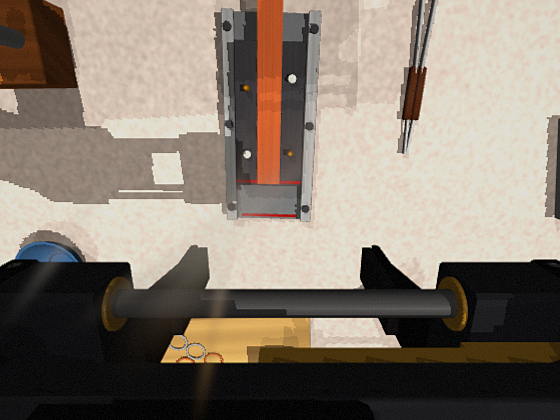

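View pics/w4.png

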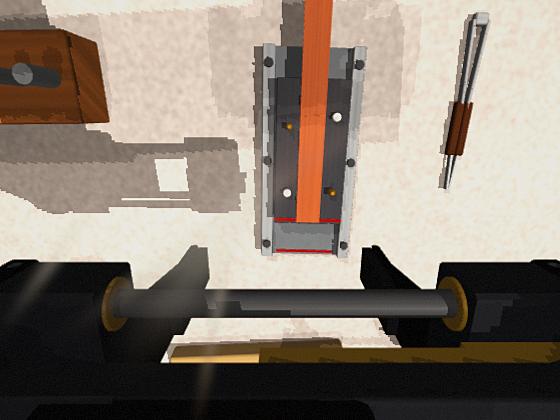

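Both views show the brass pins: w3 at (290,153) for A and (246,88) for B, w4 at (331,191) and (289,126). The two white dots are the plungers. The die's red-lined edge is at row 184 in w3 and row 220 in w4. I'll triangulate these next.

```bash
cat > base.py <<'E'
from pl import *
from scipy.ndimage import label,center_of_mass
W=[pickle.load(open(f"w{i}.pkl","rb")) for i in(3,4)]
def blob(c,roi,f):
    x0,y0,x1,y1=roi;im=c["color"].astype(int)[y0:y1,x0:x1];m=f(im)
    L,n=label(m);k=np.bincount(L.ravel())[1:].argmax()+1;q=center_of_mass(L==k);yy,xx=np.where(L==k);return (q[1]+x0,q[0]+y0),(L==k).sum(),(xx.min()+x0,xx.max()+x0,yy.min()+y0,yy.max()+y0)
br=lambda im:(im[...,0]-im[...,2]>50)&(im[...,0]>90)
wh=lambda im:im.min(2)>140
R={"A":((283,146,299,160),(322,183,341,199),br),"B":((238,81,253,95),(281,119,295,134),br),"p1":((284,72,300,85),(328,110,345,124),wh),"p2":((240,148,256,160),(280,186,296,199),wh)}
for k,(a,b,f) in R.items():
    u=blob(W[0][1],a,f);v=blob(W[1][1],b,f);print(k,np.round(u[0],1),u[1:],np.round(v[0],1),v[1:]);
    print("  ",tri(ray(*W[0],u[0]),ray(*W[1],v[0])).round(4),[plane(*w,q[0],.037).round(4).tolist() for w,q in zip(W,(u,v))])
rails=[]
for (s,c),rows in zip(W,((20,60,100,150,175),(60,90,120,160,210))):
    im=c["color"].astype(int);m=(im[...,0]-im[...,2]>60)&(im[...,0]>120)
    for r in rows:
        xs=np.where(m[r,250:345])[0]+250
        L,n=label(m[r,240:345]);k=np.bincount(L)[1:].argmax()+1;xs=np.where(L==k)[0]+240
        a=plane(s,c,(xs[0]-.5,r),.0316);b=plane(s,c,(xs[-1]+.5,r),.0316);print(r,xs[0],xs[-1],((a+b)/2).round(4),np.linalg.norm(a-b).round(4))
E
python3 base.py
```

```text
A [289.8 153.2] (np.int64(26), (np.int64(287), np.int64(292), np.int64(150), np.int64(156))) [332.1 192.3] (np.int64(28), (np.int64(330), np.int64(334), np.int64(189), np.int64(195)))
   [ 0.5563 -0.1352  0.036 ] [[0.5562, -0.1352, 0.037], [0.5561, -0.1354, 0.037]]
B [246.2  87.5] (np.int64(31), (np.int64(243), np.int64(249), np.int64(85), np.int64(90))) [289.3 126. ] (np.int64(30), (np.int64(287), np.int64(292), np.int64(123), np.int64(129)))
   [ 0.4962 -0.1714  0.0341] [[0.4965, -0.1712, 0.037], [0.4961, -0.1715, 0.037]]
p1 [291.9  78.4] (np.int64(54), (np.int64(288), np.int64(295), np.int64(74), np.int64(82))) [336.8 116.6] (np.int64(58), (np.int64(333), np.int64(341), np.int64(113), np.int64(121)))
   [ 0.4905 -0.1302  0.0319] [[0.491, -0.1303, 0.037], [0.4905, -0.131, 0.037]]
p2 [246.9 154.1] (np.int64(39), (np.int64(244), np.int64(250), np.int64(151), np.int64(157))) [286.6 192.5] (np.int64(50), (np.int64(283), np.int64(290), np.int64(189), np.int64(196)))
   [ 0.5557 -0.1765  0.0305] [[0.5549, -0.1756, 0.037], [0.5542, -0.1765, 0.037]]
20 257 282 [ 0.4435 -0.1472  0.0316] 0.0222
60 257 281 [ 0.4745 -0.1496  0.0316] 0.0221
100 257 281 [ 0.5077 -0.1519  0.0316] 0.0229
150 257 279 [ 0.5527 -0.1558  0.0316] 0.022
175 257 279 [ 0.5769 -0.1574  0.0316] 0.0225
60 302 328 [ 0.4451 -0.1479  0.0316] 0.0221
90 301 327 [ 0.4681 -0.1492  0.0316] 0.0227
120 300 325 [ 0.4923 -0.1511  0.0316] 0.0225
160 298 322 [ 0.5266 -0.1542  0.0316] 0.0224
210 296 319 [ 0.5734 -0.1578  0.0316] 0.0226
```

Run:
```python
from h import *
a,b=[pickle.load(open(f"w{i}.pkl","rb"))[1]["color"] for i in(3,4)]
p=cv2.resize(a[60:235,210:330],None,fx=3.3,fy=3.3,interpolation=0);q=cv2.resize(b[60:235,250:370],None,fx=3.3,fy=3.3,interpolation=0)
cv2.imwrite("pics/pins.png",np.hstack([p,q])[...,::-1])
```

```text
(no output)
```

View pics/pins.png

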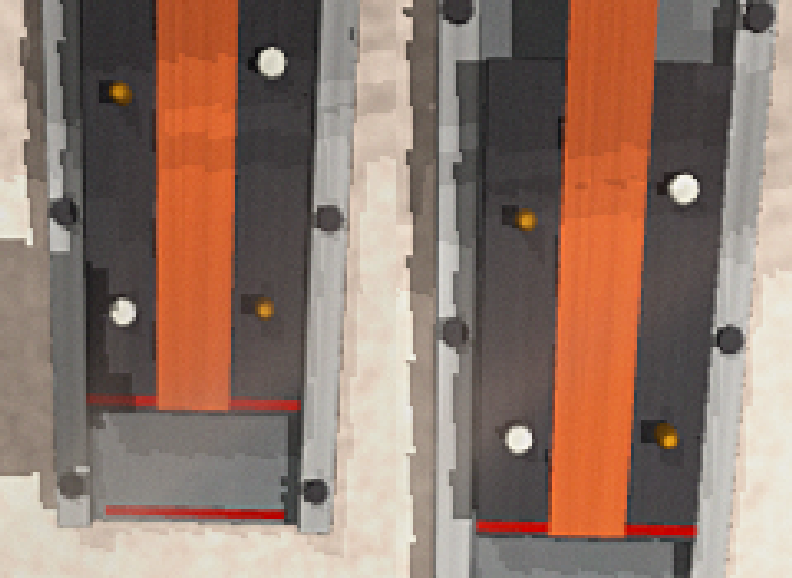

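Pins, strip line and yaw all agree: die centre ≈ (0.5226, -0.1532), yaw -4.4°. The B→A vector matches the given geometry within 0.4 mm. Now I'll grasp the plate.

```bash
python3 steer.py '-0.003 0.359 0 0 0 -13 1;-0.003 0.359 0 0 0 -13 1;-0.003 0.359 0 0 0 -13 1;-0.003 0.359 0 0 0 -13 1;-0.003 0.359 0 0 0 -13 1;-0.003 0.359 0 0 0 -13 1;-0.003 0.359 0 0 0 -13 1;-0.003 0.359 0 0 0 -13 1;-0.003 0.359 0.05 0 0 -13 1;-0.003 0.359 0.1 0 0 -13 1;-0.003 0.359 0.1 0 0 -13 1;-0.003 0.359 0.1 0 0 -13 1'
```

```text
time_s: 4.55
position: [0.5883, 0.1791, 0.0523]
tcp_rot: [[-0.984, -0.177, -0.002], [-0.177, 0.984, -0.0], [0.002, 0.0, -1.0]]
force: [0.4, 0.3, -0.8]
opening: 1.001
grasp_force: 0.0
```

```bash
python3 steer.py '0 0.001 0.025 0 0 0 1;0 0.001 0.045 0 0 0 1;0 0.001 0.045 0 0 0 1;0 0.001 0.045 0 0 0 0;0 0.001 0.045 0 0 0 0;0 0.001 0.045 0 0 0 0;0 0.001 0.045 0 0 0 0;0 0.001 0.045 0 0 0 0;0 0.001 0.045 0 0 0 0;0 0.001 0.045 0 0 0 0;0 0.001 0.045 0 0 0 0;0 0.001 0.045 0 0 0 0'; python3 steer.py '0 0 -0.03 0 0 0 0;0 0 -0.07 0 0 0 0;0 0 -0.1 0 0 0 0;0 0 -0.1 0 0 0 0'
```

```text
time_s: 5.75
position: [0.5888, 0.1799, 0.0082]
tcp_rot: [[-0.984, -0.176, 0.001], [-0.176, 0.984, 0.001], [-0.001, 0.0, -1.0]]
force: [-0.8, 0.8, 5.1]
opening: 0.643
grasp_force: 30.0
time_s: 6.15
position: [0.5908, 0.1798, 0.1101]
tcp_rot: [[-0.984, -0.177, 0.007], [-0.177, 0.984, 0.001], [-0.007, -0.001, -1.0]]
force: [1.5, 0.1, -7.7]
opening: 0.639
grasp_force: 30.0
```

```bash
python3 steer.py '0.01 -0.026 0 0 0 1 0;0.025 -0.065 0 0 0 3 0;0.04 -0.102 0 0 0 5 0;0.055 -0.141 0 0 0 7 0;0.07 -0.18 0 0 0 9 0;0.085 -0.218 0 0 0 11 0;0.1 -0.256 0 0 0 13 0;0.112 -0.287 0 0 0 14 0;0.12 -0.307 0 0 0 14.6 0;0.1234 -0.316 0 0 0 14.6 0;0.1234 -0.316 0 0 0 14.6 0;0.1234 -0.316 0.03 0 0 14.6 0;0.1234 -0.316 0.045 0 0 14.6 0;0.1234 -0.316 0.045 0 0 14.6 0;0.1234 -0.316 0.045 0 0 14.6 0'
python3 - <<'E'
from rig import bot, optics
from h import *
s=bot.read_state();c=optics.capture("wrist");pickle.dump((s,c),open("w5.pkl","wb"));cv2.imwrite("pics/w5.png",c["color"][...,::-1])
print(s["position"],np.degrees(np.arctan2(-s["tcp_rot"][1,0],-s["tcp_rot"][0,0])),s["force"])
E
```

```text
time_s: 7.65
position: [0.5225, -0.1517, 0.0619]
tcp_rot: [[-0.997, 0.076, -0.002], [0.076, 0.997, 0.001], [0.002, 0.001, -1.0]]
force: [0.6, 0.1, -7.5]
opening: 0.64
grasp_force: 30.0
[ 0.52252953 -0.15174147  0.06193978] -4.348865416911636 [ 0.55092111  0.12229244 -7.46490149]
```

View pics/w5.png

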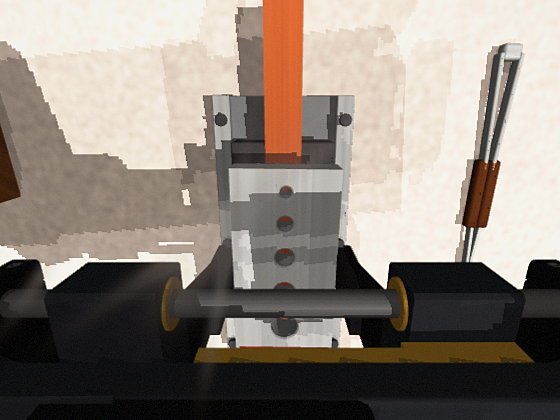

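The picture shows the held plate over the die, its -x edge at row ~167, columns 231–341, with the strip at columns 264–302. I'll check the plate's place in the grip.

Run:
```python
from h import *
s,c=pickle.load(open("w5.pkl","rb"))
g=c["color"].astype(int)
print([g[r,285].tolist() for r in range(158,176)])
print(g[180,222:238].mean(1).round().tolist(),g[180,334:350].mean(1).round().tolist())
z=s["position"][2]+.0098
for r in(165,168):
    a=plane(s,c,(231,r),z);b=plane(s,c,(341,r),z);m=(a+b)/2;print(a.round(4),b.round(4),np.linalg.norm(a-b))
    y=np.radians(-4.4);ctr=m+.055*np.array([np.cos(y),np.sin(y),0]);print("centre",ctr.round(4),"tool offs",(s["tcp_rot"].T@(ctr-s["position"])).round(4))
```

```text
[[113, 61, 44], [113, 62, 39], [112, 61, 41], [115, 63, 47], [115, 64, 43], [99, 64, 52], [89, 84, 78], [96, 88, 87], [95, 87, 84], [94, 87, 83], [95, 86, 83], [176, 175, 167], [187, 182, 174], [178, 179, 172], [182, 178, 172], [183, 179, 173], [181, 178, 171], [182, 179, 172]]
[85.0, 83.0, 83.0, 83.0, 78.0, 84.0, 97.0, 164.0, 202.0, 189.0, 188.0, 185.0, 180.0, 183.0, 181.0, 177.0] [188.0, 187.0, 191.0, 191.0, 191.0, 192.0, 189.0, 191.0, 181.0, 169.0, 177.0, 180.0, 178.0, 177.0, 177.0, 188.0]
[ 0.4636 -0.1739  0.0717] [ 0.4677 -0.1209  0.0717] 0.05311973946823034
centre [ 0.5205 -0.1516  0.0717] tool offs [ 0.0021 -0.     -0.0098]
[ 0.465  -0.1741  0.0717] [ 0.4691 -0.121   0.0717] 0.05326912248627333
centre [ 0.5219 -0.1517  0.0717] tool offs [ 0.0006 -0.     -0.0098]
```

```bash
python3 steer.py '-0.0005 -0.0014 0.005 0 0 0 0;-0.0005 -0.0014 0.01 0 0 0 0;-0.0005 -0.0014 0.012 0 0 0 0;-0.0005 -0.0014 0.014 0 0 0 0;-0.0005 -0.0014 0.015 0 0 0 0;-0.0005 -0.0014 0.016 0 0 0 0;-0.0005 -0.0014 0.016 0 0 0 0'
```

```text
time_s: 8.4
position: [0.5231, -0.1544, 0.0466]
tcp_rot: [[-0.997, 0.078, -0.0], [0.078, 0.997, 0.0], [0.0, 0.0, -1.0]]
force: [-0.1, 1.1, -6.2]
opening: 0.637
grasp_force: 30.0
```

```bash
python3 steer.py '0 0 0.001 0 0 0 0;0 0 0.002 0 0 0 0;0 0 0.002 0 0 0 0;0 0 0.002 0 0 0 0'
```

```text
time_s: 8.8
position: [0.5227, -0.1537, 0.044]
tcp_rot: [[-0.997, 0.077, -0.001], [0.077, 0.997, 0.002], [0.001, 0.001, -1.0]]
force: [0.9, 5.0, -8.2]
opening: 0.635
grasp_force: 29.9
```

```bash
python3 steer.py '0 0 0.001 0 0 0 0;0 0 0.002 0 0 0 0;0 0 0.002 0 0 0 0;0 0 0.002 0 0 0 0'
```

```text
time_s: 9.2
position: [0.5228, -0.1536, 0.0432]
tcp_rot: [[-0.997, 0.077, -0.001], [0.077, 0.997, 0.001], [0.001, 0.001, -1.0]]
force: [-0.9, 5.8, 1.6]
opening: 0.64
grasp_force: 29.9
```

```bash
python3 steer.py '0 0.0008 0 0 0 0 0;0 0.0008 0.001 0 0 0 0;0 0.0008 0.002 0 0 0 0;0 0.0008 0.002 0 0 0 0;0 0.0008 0.002 0 0 0 0'
```

```text
time_s: 9.7
position: [0.5228, -0.1535, 0.0416]
tcp_rot: [[-0.997, 0.077, -0.001], [0.077, 0.997, 0.0], [0.001, 0.0, -1.0]]
force: [-3.4, 5.0, 7.8]
opening: 0.638
grasp_force: 29.9
```

```bash
python3 steer.py '0.0004 0.001 0 0 0 0 0;0.0004 0.001 0.001 0 0 0 0;0.0004 0.001 0.002 0 0 0 0;0.0004 0.001 0.002 0 0 0 0;0.0004 0.001 0.002 0 0 0 0'
```

```text
time_s: 10.2
position: [0.5229, -0.1534, 0.04]
tcp_rot: [[-0.997, 0.076, 0.0], [0.076, 0.997, -0.001], [-0.0, -0.001, -1.0]]
force: [-3.1, 2.9, 10.1]
opening: 0.64
grasp_force: 29.9
```

```bash
python3 steer.py '0.0004 0.0006 0.001 0 0 0 0;0.0004 0.0006 0.002 0 0 0 0;0.0004 0.0006 0.003 0 0 0 0;0.0004 0.0006 0.003 0 0 0 0;0.0004 0.0006 0.003 0 0 0 0'
```

```text
time_s: 10.7
position: [0.523, -0.1534, 0.0397]
tcp_rot: [[-0.997, 0.076, 0.002], [0.076, 0.997, -0.003], [-0.002, -0.003, -1.0]]
force: [-7.3, 2.0, 27.2]
opening: 0.636
grasp_force: 29.9
```

```bash
python3 steer.py '0.001 0.0004 0 0 0 0 0;0.001 0.0004 0 0 0 0 0;0.001 0.0004 0 0 0 0 0;0.001 0.0004 0 0 0 0 0'
python3 - <<'E'
from rig import bot, optics
from h import *
s=bot.read_state();c=optics.capture("wrist");t=optics.capture("scene")
cv2.imwrite("pics/end.png",np.hstack([cv2.resize(c["color"][80:290,180:390],(480,480)),cv2.resize(t["color"][165:250,190:250],(320,480))])[...,::-1]);print(s["position"],s["force"],s["moment"])
E
```

```text
time_s: 11.1
position: [0.523, -0.1534, 0.0397]
tcp_rot: [[-0.997, 0.076, 0.004], [0.076, 0.997, -0.004], [-0.004, -0.003, -1.0]]
force: [-6.5, 1.1, 25.7]
opening: 0.639
grasp_force: 29.9
[ 0.52296357 -0.15341396  0.03973637] [-6.50339245  1.06570792 25.74240703] [0.56908793 1.12118658 0.15209931]
```

View pics/end.png

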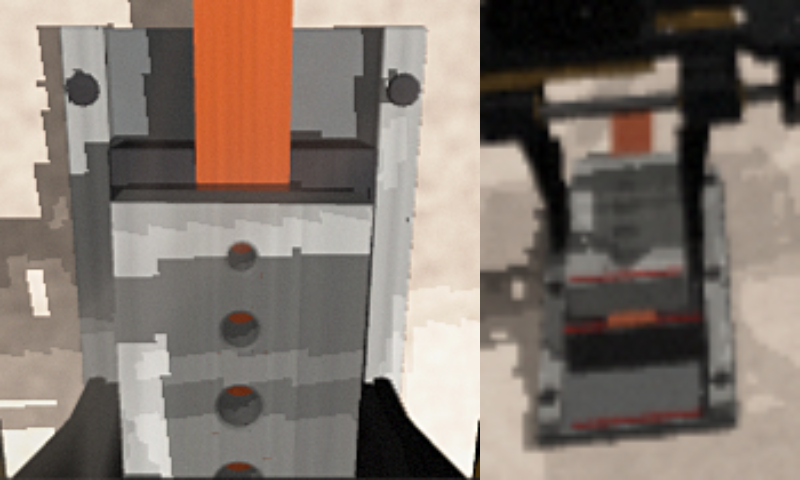

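The picture shows the plate flush on the strip between the rails, red end to red end. The underside reads 31.5 mm (home is 31.6 mm), with a firm stop under about 25 N of push. Handing in while still pressing.

```bash
python3 -c "
from rig import bot, optics
print(bot.hand_in())"
```

```text
the job is handed in; nothing more can be done
None
```

The guide plate is over both pins, red-lined end to red-lined end, pressed solid on the copper strip (underside about 31.5 mm, home is 31.6 mm); the job was handed in at about 11 s with the arm still gripping and pressing it, and no verdict was returned.

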